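# Turn the parts tray round in its holder and shut the keeper

### The job

The aluminium parts tray was put into its grey plastic holder the wrong way round, so that its tall bin blocks the steel keeper bar. Lift the tray right out, turn it half a turn and lower it gently, without dropping it, until it sits fully home with its low end at the keeper; then swing the keeper fully shut across it. Leave the tray and keeper released and the other things on the bench where they are.

Things in the scene. Friction and masses are not known exactly. Their poses are not given: they have to be found in the camera images.
- housing: Grey plastic holder fixed to the bench, origin at the centre of its underside, z up. Well 186 (its x) by 116 mm (its y), floor 6 mm above the bench; 6 mm walls, straight to 38 mm up, then flaring outward 5.5 mm to the mouth at 48 mm. The keeper is at its -x end. Outside the -y wall at x = -61, y = -73.5 mm is a 12 mm square stop post, 63 mm tall.
- tray_knob (a point): Point in the tray's upright square knob, on its axis over the tray's middle, 96 mm above the tray's underside (102 mm above the bench when home). Knob 30 x 30 mm, sides square to the tray, from 72 to 112 mm above the underside, on a bridge 26 mm wide (y). Axes are the tray's: x from low end to tall bin, z up. It starts home with x opposite to the holder's x; wanted: the same way.
- tray_low_end (a point): Top middle of the low end wall of the loose tray, 90 mm from its middle along its -x; same axes. The tray is 180 (x) by 110 mm (y), about 0.5 kg, 3 mm play each side in the well. Its walls are 45 mm high, but the last 40 mm at +x is an open-topped bin 75 mm high, which starts at the keeper's end. The pins inside are fixed.
- keeper_bar (a joint): Keeper angle, rad: 0 = shut (bar square across the holder's -x end, pointing along holder -y, against a stop). Grows as the bar swings out and away from the holder, clockwise from above, up to 1.9; starts at 1.15 to 1.6. It stays where it is left; about 1 N on the peg moves it.
- keeper_hinge (a point): The keeper's vertical hinge axis, at holder x = -76, y = 78 mm, 59 mm above the bench, on a fixed block 24 x 30 mm, 55 mm tall, outside the holder's +y wall. Axes as the holder's.
- keeper_peg (a point): Middle of the upright steel peg on the keeper bar, 14 mm diameter, from 63 to 103 mm above the bench, 85 mm from the hinge axis, to push or pinch from above. The bar is flat dark steel 16 mm wide, 8 mm thick, underside 55 mm above the bench, reaching 145 mm from the axis. Shut, it passes 4 mm above the low walls of a tray that is home.
- piston_mid (a point): Bystander: steel piston standing upright, 80 mm diameter, 75 mm tall; point at its centre.
- sprocket_mid (a point): Bystander: aluminium sprocket lying flat, 102 mm over its teeth, 14 mm thick at the hub; point at its centre.
- jar_mid (a point): Bystander: clear glass jar of screws with a closed lid, 76 mm diameter, 102 mm tall; point at its centre, 50 mm up.
- pliers_mid (a point): Bystander: needle-nose pliers lying flat, about 175 mm long, 14 mm thick; point at the pivot, nose along +x.
Mind the look-alikes: they are no part of the job. Of the things shaped like the part that bears tray_knob, the aluminium one is meant.

How it is judged:
By the outcome, as a careful person would: the job done as asked, in the order asked, and still so for the second after the job is handed in, with the robot touching nothing.
It also fails if it takes over 61 s, if anything falls off the work surface, if the arm or the gripper's body presses on something with over 40 N, if the wrist force passes 120 N, or if a joint passes its speed limit or range.

### The arm

A 7-joint arm with a two-finger parallel gripper is mounted at the origin on the work surface. World frame = base frame: x ahead of the robot, y to its left, z up, the work surface at z = 0. Lengths are in m, angles in rad, forces in N, time in s.
With the tool pointing down it reaches from about 0.4 to 0.875 m from the base axis. Payload 6.5 kg.
Tool frame: the origin (TCP) lies midway between the tips of the shut fingers; the grasp point (between the pads) lies 19 mm behind it; z points along the fingers, y is the direction in which the jaws open and shut (so a half turn about z gives the same grasp; the last joint's range is limited). The gripper opens to 88 mm and grips with 3 to 60 N. Pads are 18 mm wide; open, the fingers measure 123 mm over their backs; the gripper's body (75 mm by 187 mm) begins 45 mm behind the grasp point.
Start: joints at [1.216, 0.536, -0.004, 1.538, 0.003, 1.067, -0.071], TCP at [0.185, -0.623, 0.239] pointing down, gripper open.
Joint ranges: [-2.7, 2.7], [-0.37, 2.16], [-1.27, 1.26], [0.24, 2.4], [-1.31, 4.45], [0.19, 1.91], [-2.76, 2.76]. Speed limits (rad/s): [2.39, 2.39, 3.14, 3.14, 3.14, 3.14, 3.14].

### API

Orientations are given as a rotation vector (axis times angle).
In Python, from cell import bot gives the robot as it stands.
- The arm moves only by the shell command python3 -m inch 'ROWS' [FORCE]. ROWS is JSON, a list of rows, each a list of 5 numbers: the finger opening in cm, from 0 to 8.81, then the shift along the tool's x, y, z in cm, then the turn about the tool's z in rad. In form: [[fingers, tx, ty, tz, twist], ...]. A call has 1 to 12 rows; each row is the pose to reach, as a shift and turn from the pose commanded when the call began, along the tool's axes at that moment; what a row does not reach only later rows make up. A row lasts 1/10 s, in which the tool goes at most 50 mm and 8.59 degrees, less where a joint would pass 70% of its speed; a pose out of reach is approached as far as the arm can. A call with a gripper value outside its range is refused whole. The fingers move at their own pace and stop on an object; FORCE is the grip in N (left out, the last holds). Time passes only in rows, so rows that repeat a pose let the fingers close. It gives the time, the measured TCP pose, the force and the opening at its end, in the units of the state.
- bot.get_obs(): the state, without advancing time (a new reading comes with each control period).
- bot.read_camera(name): name is "scene" or "top" or "wrist"; returns the picture (400x640x3 uint8, red, green, blue); there is no depth.
- bot.camera_params(name): a dict with "fx", "fy", "cx", "cy" (pixels), "D" ([k1, k2, p1, p2, k3] as OpenCV has them; the pictures are not rectified), "R" (3x3) and "t" (3): a world point X has camera coordinates R X + t; the wrist camera has in their place "mount" (4x4, takes a point from camera to tool coordinates, whose origin is the TCP and whose axes are the flange's). Camera axes: x right, y down, z forward; pixel columns grow to the right and rows downward; lengths in m; the calibration is good to about 2 mm. A picture is of the moment at which its call begins: read the wrist's pose just before it. camera_params takes no time and is no camera call.
- bot.hand_in(): hands the job in, once; it reports no verdict.
The state is a dict: "clock": time; "joints": joint angles; "qvel": joint speeds; "joint_efforts": joint torques, N m; "ee_pos": TCP position; "tcp_rot": TCP orientation; "force": force on the tool from outside, world axes, zero at the start; "torque": the same for the moment, N m; "width": finger opening in m.
Only numpy, scipy, OpenCV 4.12 (cv2) and the standard library are available. Lean on these libraries where they do the work, as an engineer would, in place of code of your own. Each camera call takes 0.05 s, during which the arm holds its last target. There are 200 camera calls.

## Working session

There is one attempt and no reset: what is moved stays moved. The work goes in short steps, Python scripts to look and compute and a shell command to move; the robot and the scene stay as the last step left them, time stands still between calls to the robot, and variables do not carry over. Pictures are saved under pics/ and viewed, about 8 in all and at most 12, crops included, and the job is handed in when it is done.

```bash
ls; mkdir -p pics; cat > h.py <<'E'
import numpy as np, cv2
from cell import bot
from scipy.spatial.transform import Rotation as Rn
def cam(name):
    p=bot.camera_params(name)
    K=np.array([[p['fx'],0,p['cx']],[0,p['fy'],p['cy']],[0,0,1.]])
    D=np.array(p['D'],float)
    if 'mount' in p:
        o=bot.get_obs(); M=np.eye(4); M[:3,:3]=Rn.from_rotvec(o['tcp_rot']).as_matrix(); M[:3,3]=o['ee_pos']
        T=np.linalg.inv(M@np.array(p['mount'])); R,t=T[:3,:3],T[:3,3]
    else: R,t=np.array(p['R']),np.array(p['t'])
    return K,D,R,t
def plane(c,uv,z):
    K,D,R,t=c
    n=cv2.undistortPoints(np.array(uv,float).reshape(-1,1,2),K,D)[:,0]
    d=np.c_[n,np.ones(len(n))]@R; C=-R.T@t
    return C+d*((z-C[2])/d[:,2])[:,None]
def proj(c,X):
    K,D,R,t=c
    return cv2.projectPoints(np.array(X,float).reshape(-1,1,3),cv2.Rodrigues(R)[0],t,K,D)[0][:,0]
def snap(name,fn):
    c=cam(name); im=np.array(bot.read_camera(name)); cv2.imwrite('pics/'+fn,im[:,:,::-1]); return c,im
E
python3 - <<'E'
from h import *
o=bot.get_obs(); print({k:np.round(v,3).tolist() for k,v in o.items()})
for n in ('scene','top'):
    c,im=snap(n,n+'0.png'); print(n,'C',(-c[2].T@c[3]).round(3),c[2].round(2).tolist(),c[0][0,0])
E
```

```text
pics
{'clock': 0.0, 'joints': [1.216, 0.537, -0.004, 1.539, 0.003, 1.067, -0.071], 'qvel': [-0.0, 0.001, 0.0, -0.0, -0.0, 0.002, -0.001], 'joint_efforts': [-0.001, -57.098, 0.99, -25.16, -0.056, 0.018, 0.0], 'ee_pos': [0.185, -0.623, 0.238], 'tcp_rot': [-3.107, -0.452, 0.001], 'force': [-0.085, -0.251, -0.496], 'torque': [-0.025, -0.056, 0.024], 'width': 0.088}
scene C [1.256 0.655 0.756] [[-0.68, 0.74, -0.02], [0.44, 0.38, -0.81], [-0.59, -0.56, -0.58]] 473.57417932859306
top C [0.447 0.054 0.868] [[0.01, -1.0, 0.0], [-0.98, -0.01, -0.19], [0.19, -0.0, -0.98]] 377.9775192826862
```

```bash
sleep 1; ls pics
```

```text
scene0.png
top0.png
```

View pics/top0.png

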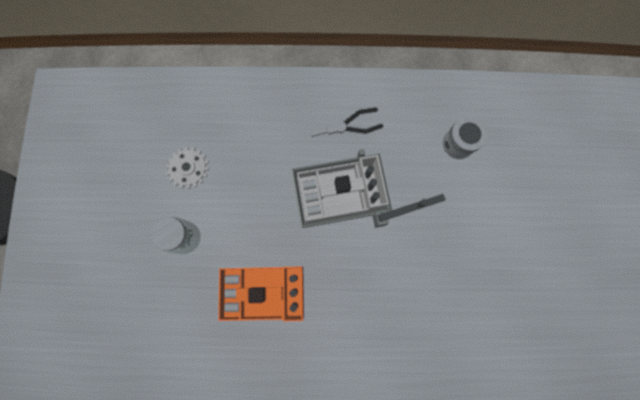

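View pics/scene0.png

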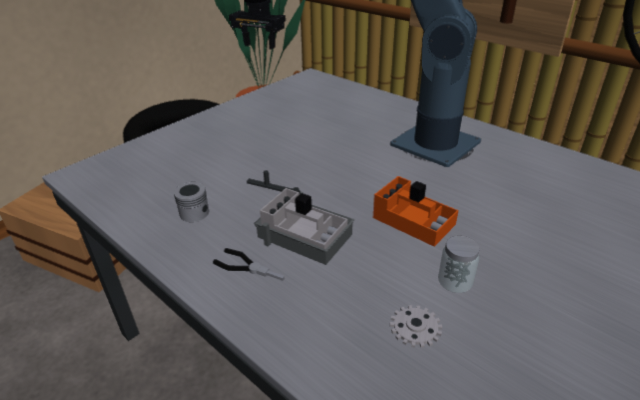

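The top view shows the tray and holder centred near (343,190), with the knob top at (343,184). The bar swings out to the right, with the hinge near (381,217) and the peg near (422,203). The stop post is at (361,153). The orange tray at (262,293) is the look-alike.

```bash
python3 - <<'E'
from h import *
c=cam('top')
print('knob',plane(c,[(343,184)],.118),'peg',plane(c,[(422,203)],.103))
print('mouth',plane(c,[(293,169),(302,227),(380,153),(390,208)],.048))
print('post',plane(c,[(361,153)],.063),'barend',plane(c,[(444,197)],.063),'hinge',plane(c,[(381,217)],.06))
print('piston,jar',plane(c,[(468,133),(168,234)],.09), 'spr,pl',plane(c,[(187,168),(348,128)],.01))
c=cam('wrist'); print(np.array(bot.camera_params('wrist')['mount']).round(3).tolist(),c[0])
im=cv2.imread('pics/top0.png'); g=im.max(2)
m=(g<45).astype(np.uint8); n,l,s,ce=cv2.connectedComponentsWithStats(m)
for i in range(1,n):
    if s[i][4]>25: print(s[i],ce[i].round(1))
E
```

```text
knob [[0.6181732  0.00601422 0.118     ]] peg [[ 0.58324156 -0.15847131  0.103     ]]
mouth [[ 0.66737761  0.11365515  0.048     ]
 [ 0.53717165  0.09099615  0.048     ]
 [ 0.70714338 -0.08252206  0.048     ]
 [ 0.58109062 -0.10209399  0.048     ]]
post [[ 0.70182258 -0.03764861  0.063     ]] barend [[ 0.60417876 -0.2187603   0.063     ]] hinge [[ 0.55922852 -0.07980709  0.06      ]]
piston,jar [[ 0.74272072 -0.27107418  0.09      ]
 [ 0.5144721   0.36736357  0.09      ]] spr,pl [[ 0.67773794  0.36722857  0.01      ]
 [ 0.78085165 -0.01312248  0.01      ]]
[[0.001, -0.959, -0.282, 0.073], [1.0, 0.001, 0.001, 0.001], [-0.0, -0.282, 0.959, -0.146], [0.0, 0.0, 0.0, 1.0]] [[338.16120659   0.         319.0471299 ]
 [  0.         338.16120659 196.18336961]
 [  0.           0.           1.        ]]
[  0 234   7  10  43] [  2.9 239.6]
```

```bash
python3 -m inch '[[5,30,-24,0,0.04],[5,30,-24,0,0.04],[5,59.4,-48,-1,0.087],[5,59.4,-48,-1,0.087],[5,59.4,-48,-1,0.087],[5,59.4,-48,-1,0.087],[5,59.4,-48,-1,0.087],[5,59.4,-48,-1,0.087],[5,59.4,-48,-1,0.087],[5,59.4,-48,-1,0.087],[5,59.4,-48,-1,0.087],[5,59.4,-48,-1,0.087]]' 20; python3 -c "
from h import *;print(bot.get_obs()['joints'])"
```

```text
clock: 1.3
ee_pos: [0.5257, -0.127, 0.2461]
tcp_rot: [3.126, 0.316, -0.0]
force: [0.9, -0.1, 0.0]
width: 0.0503
[ 0.33369716  0.35368127 -0.22508734  1.81121024  0.09291097  0.98720992
 -1.29840223]
```

```bash
python3 -m inch '[[5,11.7,-11.2,0,0],[5,11.7,-11.2,0,0],[5,11.7,-11.2,0,0],[5,11.7,-11.2,0,0],[5,11.7,-11.2,0,0],[5,11.7,-11.2,0,0],[5,11.7,-11.2,0,0]]'; python3 - <<'E'
from h import *
print(bot.get_obs()['joints'])
c,im=snap('wrist','w1.png')
print('proj knob',proj(c,[[.618,.006,.118]]))
E
```

```text
clock: 2.0
ee_pos: [0.6165, 0.0018, 0.2461]
tcp_rot: [3.125, 0.312, -0.002]
force: [0.6, 0.4, -0.1]
width: 0.0501
[ 0.10516329  0.48602547 -0.25232589  1.6123186   0.13548376  1.06138952
 -1.55751727]
proj knob [[312.95174643 184.38386601]]
```

View pics/w1.png

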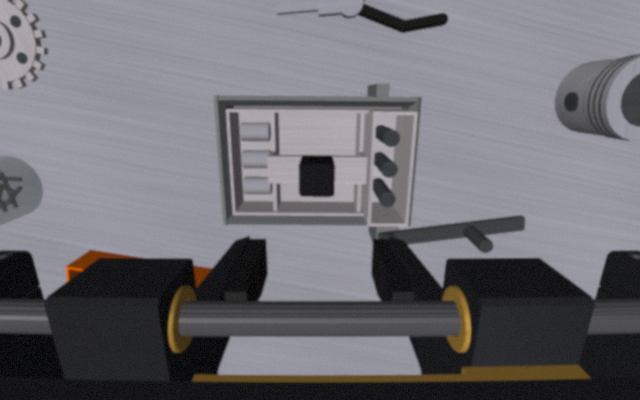

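The wrist view shows the knob top around (317,176). The holder's mouth corners are near (215,96), (420,97), (222,224) and (412,226), the post is at (378,90) and the peg runs (470,232) to (488,248).

```bash
python3 - <<'E'
from h import *
c=cam('wrist'); im=cv2.imread('pics/w1.png')
g=cv2.cvtColor(im,cv2.COLOR_BGR2GRAY)
m=(g[140:210,280:350]<50).astype(np.uint8)
n,l,s,ce=cv2.connectedComponentsWithStats(m); i=1+s[1:,4].argmax(); print('knob bbox',s[i]+np.array([280,140,0,0,0]))
x0,y0,w,h=s[i][:4]+np.array([280,140,0,0])
P=plane(c,[(x0,y0+h/2),(x0+w,y0+h/2),(x0+w/2,y0),(x0+w/2,y0+h)],.118);print(P.round(4))
P=plane(c,[(215,96),(420,97),(412,226),(222,224)],.048);print('mouth',P.round(4),P.mean(0))
print('yaw',np.degrees(np.arctan2(*(P[0]+P[3]-P[1]-P[2])[1::-1])),np.degrees(np.arctan2(*(P[0]+P[1]-P[2]-P[3])[1::-1])))
print('lens',[np.linalg.norm(P[i]-P[(i+1)%4]).round(4) for i in range(4)])
big=cv2.resize(im[80:260,190:540],None,fx=2.28,fy=2.28,interpolation=cv2.INTER_CUBIC);cv2.imwrite('pics/w1b.png',big)
print(big.shape)
E
```

```text
knob bbox [ 300  156   34   39 1220]
[[ 0.6235  0.0182  0.118 ]
 [ 0.6291 -0.0095  0.118 ]
 [ 0.6423  0.0076  0.118 ]
 [ 0.6097  0.001   0.118 ]]
mouth [[ 0.669   0.1153  0.048 ]
 [ 0.708  -0.0821  0.048 ]
 [ 0.5757 -0.1114  0.048 ]
 [ 0.5369  0.0924  0.048 ]] [0.62239471 0.00355058 0.048     ]
yaw 100.98887580042235 11.185209399948127
lens [np.float64(0.2012), np.float64(0.1356), np.float64(0.2074), np.float64(0.1341)]
(410, 798, 3)
```

View pics/w1b.png

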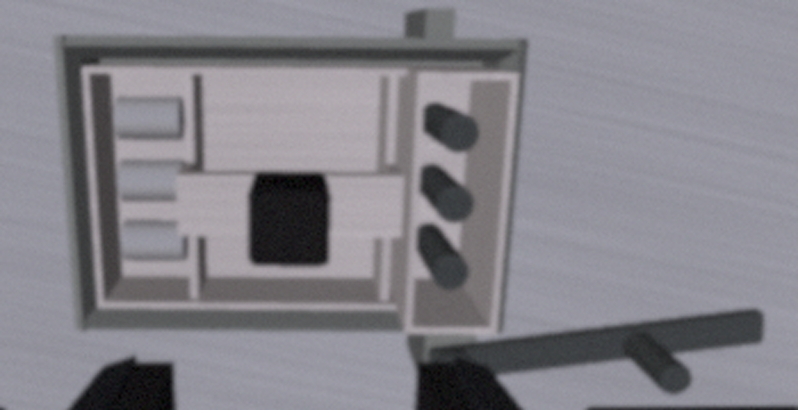

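The crop shows the knob top face at about cols 300–334 and rows 163–196. The holder's left rim is clear and its right end is hidden by the bin.

```bash
python3 - <<'E'
from h import *
c=cam('wrist'); f=lambda u,v:(190+u/2.28,80+v/2.28)
P=plane(c,[f(251,190),f(328,190),f(326,265),f(250,263)],.118);print(P.round(4),P.mean(0))
pe=plane(c,[f(676,378)],.103); print('peg',pe)
cm=cam('scene'); 
o=bot.get_obs(); R=Rn.from_rotvec(o['tcp_rot']).as_matrix()
d=np.r_[P.mean(0)[:2],.083]-o['ee_pos']; print('move tool cm',R.T@d*100)
print('scene proj',proj(cm,[P.mean(0)]), 'post',plane(c,[f(432,11)],.063),'hinge?',plane(c,[f(440,350)],.063))
E
```

```text
[[ 0.6335  0.02    0.118 ]
 [ 0.6391 -0.0072  0.118 ]
 [ 0.6113 -0.0124  0.118 ]
 [ 0.6065  0.0153  0.118 ]] [0.6226064  0.00392447 0.118     ]
peg [[ 0.58827396 -0.16583858  0.103     ]]
move tool cm [ 0.64187881 -0.09428821 16.32223993]
scene proj [[301.95651847 197.12538489]] post [[ 0.71003406 -0.03776269  0.063     ]] hinge? [[ 0.56640737 -0.07818507  0.063     ]]
```

```bash
python3 -m inch '[[5,0.6,-0.1,4,0],[5,0.6,-0.1,8,0],[5,0.6,-0.1,11,0],[5,0.6,-0.1,13.5,0],[5,0.6,-0.1,15,0],[5,0.6,-0.1,16.2,0],[5,0.6,-0.1,16.2,0],[5,0.6,-0.1,16.2,0]]' && python3 -m inch '[[2.5,0,0,0,0],[2.5,0,0,0,0],[2.5,0,0,0,0],[2.5,0,0,0,0],[2.5,0,0,0,0]]' 45
```

```text
clock: 2.85
ee_pos: [0.6236, 0.0064, 0.0851]
tcp_rot: [3.126, 0.316, 0.002]
force: [-0.2, 0.3, 1.4]
width: 0.0499
clock: 3.35
ee_pos: [0.6236, 0.0062, 0.0851]
tcp_rot: [3.125, 0.316, 0.002]
force: [-0.9, -1.8, 7.0]
width: 0.0296
```

```bash
python3 -m inch '[[2.5,0,0,-0.5,0],[2.5,0,0,-1,0],[2.5,0,0,-2,0],[2.5,0,0,-3.5,0],[2.5,0,0,-5.5,0],[2.5,0,0,-8,0],[2.5,0,0,-10.5,0],[2.5,0,0,-12.5,0],[2.5,0,0,-13.5,0],[2.5,0,0,-13.5,0],[2.5,0,0,-13.5,0],[2.5,0,0,-13.5,0]]' 55; python3 - <<'E'
from h import *
c,im=snap('wrist','w2.png');print(bot.get_obs()['joints'])
E
```

```text
clock: 4.55
ee_pos: [0.622, 0.0065, 0.2179]
tcp_rot: [-3.126, -0.317, 0.004]
force: [-0.6, 0.2, -5.1]
width: 0.0294
[ 0.09601223  0.52568878 -0.25078789  1.62190568  0.14695787  1.01491387
 -1.56910624]
```

View pics/w2.png

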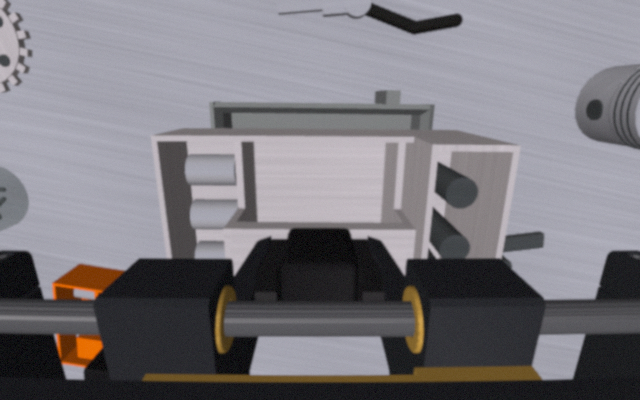

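Tray is lifted level and about 5 N hangs on the wrist; the empty holder's far rim runs along row 105 from (210) to (434). Next, the half turn.

```bash
python3 -m inch '[[2.5,0,0,0,-0.06],[2.5,0,0,0,-0.18],[2.5,0,0,0,-0.31],[2.5,0,0,0,-0.44],[2.5,0,0,0,-0.57],[2.5,0,0,0,-0.7],[2.5,0,0,0,-0.83],[2.5,0,0,0,-0.96],[2.5,0,0,0,-1.09],[2.5,0,0,0,-1.22],[2.5,0,0,0,-1.35],[2.5,0,0,0,-1.48]]' && python3 -m inch '[[2.5,0,0,0,-0.13],[2.5,0,0,0,-0.26],[2.5,0,0,0,-0.39],[2.5,0,0,0,-0.52],[2.5,0,0,0,-0.65],[2.5,0,0,0,-0.78],[2.5,0,0,0,-0.91],[2.5,0,0,0,-1.04],[2.5,0,0,0,-1.17],[2.5,0,0,0,-1.3],[2.5,0,0,0,-1.43],[2.5,0,0,0,-1.53]]' && python3 -m inch '[[2.5,0,0,0,-0.09],[2.5,0,0,0,-0.132],[2.5,0,0,0,-0.132],[2.5,0,0,0,-0.132],[2.5,0,0,0,-0.132]]'; python3 - <<'E'
from h import *
print(bot.get_obs()['joints']);c,im=snap('wrist','w3.png')
R=Rn.from_rotvec(bot.get_obs()['tcp_rot']).as_matrix(); print(R.round(4))
E
```

```text
clock: 5.8
ee_pos: [0.6225, 0.0064, 0.2182]
tcp_rot: [-2.088, -2.346, 0.002]
force: [-0.3, -0.2, -4.8]
width: 0.0299
clock: 7.0
ee_pos: [0.6225, 0.0061, 0.2182]
tcp_rot: [0.117, -3.138, -0.0]
force: [-0.3, -0.2, -4.4]
width: 0.0295
clock: 7.5
ee_pos: [0.6228, 0.0064, 0.2189]
tcp_rot: [0.315, -3.125, 0.0]
force: [-0.4, 0.1, -4.1]
width: 0.0301
[ 0.53914292  0.70228855 -0.94630992  1.59295874  0.60671581  1.1657891
  1.2296794 ]
[[-9.798e-01 -2.001e-01 -4.000e-04]
 [-2.001e-01  9.798e-01 -1.000e-04]
 [ 4.000e-04 -1.000e-04 -1.000e+00]]
```

View pics/w3.png

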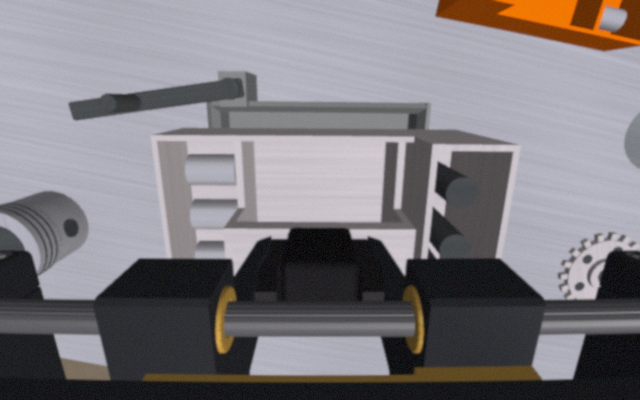

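After the turn, the far rim runs (207,103) to (431,103), with the hinge block at (237,88) and the bar tip at (75,110). The bin is now on the right, at the end away from the keeper.

```bash
python3 - <<'E'
from h import *
K,D,_,_=cam('wrist'); mount=np.array(bot.camera_params('wrist')['mount'])
def cp(pos,rv):
    M=np.eye(4);M[:3,:3]=Rn.from_rotvec(rv).as_matrix();M[:3,3]=pos;T=np.linalg.inv(M@mount);return K,D,T[:3,:3],T[:3,3]
ims=[('w2.png',cp([.622,.0065,.2179],[-3.126,-.317,.004])),('w3.png',cp([.6228,.0064,.2189],[.315,-3.125,0]))]
out=[]
for fn,c in ims:
    g=cv2.cvtColor(cv2.imread('pics/'+fn),cv2.COLOR_BGR2GRAY).astype(int)
    # far rim row at several columns, left/right ends on row ~112
    for u in (270,330,360): print(fn,u,[int(x) for x in g[94:112,u]])
    print('L',[int(x) for x in g[112:118,200:222].mean(0)],'R',[int(x) for x in g[112:118,422:442].mean(0)])
P2=plane(ims[0][1],[(210,103),(434,105)],.048);P3=plane(ims[1][1],[(207,103),(431,103)],.048)
print(P2,P3,(P2.mean(0)+P3.mean(0))/2)
for P in(P2,P3): print(np.degrees(np.arctan2(*(P[0]-P[1])[1::-1])),np.linalg.norm(P[0]-P[1]))
E
```

```text
w2.png 270 [169, 169, 171, 169, 168, 165, 165, 161, 148, 133, 125, 124, 118, 100, 77, 68, 68, 73]
w2.png 330 [166, 167, 166, 165, 163, 164, 171, 170, 160, 144, 134, 127, 124, 115, 92, 70, 65, 71]
w2.png 360 [171, 170, 169, 164, 163, 166, 166, 167, 160, 148, 135, 128, 126, 119, 107, 82, 67, 67]
L [164, 164, 164, 164, 165, 164, 165, 163, 163, 156, 143, 134, 130, 116, 91, 71, 68, 68, 67, 67, 68, 66] R [95, 101, 105, 108, 110, 110, 110, 107, 100, 96, 103, 125, 150, 160, 163, 162, 162, 163, 163, 162]
w3.png 270 [185, 186, 180, 182, 180, 177, 170, 149, 131, 127, 125, 118, 110, 99, 95, 95, 95, 106]
w3.png 330 [181, 181, 177, 178, 175, 176, 174, 162, 138, 127, 118, 119, 113, 103, 99, 95, 97, 100]
w3.png 360 [179, 180, 179, 183, 182, 181, 179, 169, 144, 127, 118, 119, 117, 109, 98, 95, 99, 96]
L [175, 176, 175, 175, 176, 174, 164, 139, 112, 103, 105, 112, 117, 121, 120, 119, 120, 120, 118, 114, 105, 94] R [72, 72, 74, 90, 116, 135, 142, 150, 161, 170, 173, 172, 173, 172, 173, 171, 172, 172, 173, 172]
[[ 0.66767075  0.117631    0.048     ]
 [ 0.7069873  -0.08149265  0.048     ]] [[ 0.57707811 -0.10787071  0.048     ]
 [ 0.53618279  0.0915647   0.048     ]] [0.62197974 0.00495809 0.048     ]
101.16926370693942 0.20296802351304274
-78.41182551913502 0.2035851465854927
```

```bash
python3 -m inch '[[2.5,0.15,-0.1,1,0],[2.5,0.15,-0.1,3,0],[2.5,0.15,-0.1,5,0],[2.5,0.15,-0.1,7,0],[2.5,0.15,-0.1,8.2,0],[2.5,0.15,-0.1,8.6,0],[2.5,0.15,-0.1,8.6,0],[2.5,0.15,-0.1,8.6,0]]' && python3 -m inch '[[2.5,0,0,0.2,0],[2.5,0,0,0.4,0],[2.5,0,0,0.6,0],[2.5,0,0,0.8,0],[2.5,0,0,1,0],[2.5,0,0,1.2,0],[2.5,0,0,1.3,0],[2.5,0,0,1.3,0]]'; python3 - <<'E'
from h import *
c,im=snap('wrist','w4.png')
E
```

```text
clock: 8.35
ee_pos: [0.6223, 0.0055, 0.1341]
tcp_rot: [-0.317, 3.124, 0.0]
force: [-0.3, 0.1, -4.1]
width: 0.0299
clock: 9.15
ee_pos: [0.6216, 0.0053, 0.12]
tcp_rot: [0.317, -3.125, -0.0]
force: [0.9, -0.6, -5.0]
width: 0.0296
```

View pics/w4.png

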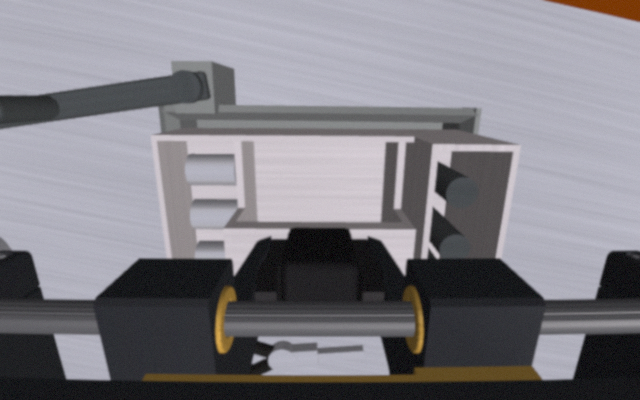

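The tray base is just inside the mouth with only its 5 N weight showing. The rim gap looks even, running from about col 165 to 480. I'll continue down slowly.

```bash
python3 -m inch '[[2.5,0,0,0.2,0],[2.5,0,0,0.4,0],[2.5,0,0,0.6,0],[2.5,0,0,0.8,0],[2.5,0,0,1,0],[2.5,0,0,1.2,0],[2.5,0,0,1.4,0],[2.5,0,0,1.4,0]]'
```

```text
clock: 10.0
ee_pos: [0.6215, 0.0052, 0.1059]
tcp_rot: [0.317, -3.125, 0.0]
force: [-0.5, -0.0, -4.4]
width: 0.0296
```

```bash
python3 -m inch '[[2.5,0,0,0.2,0],[2.5,0,0,0.4,0],[2.5,0,0,0.6,0],[2.5,0,0,0.8,0],[2.5,0,0,1,0],[2.5,0,0,1.2,0],[2.5,0,0,1.4,0],[2.5,0,0,1.5,0],[2.5,0,0,1.6,0],[2.5,0,0,1.6,0]]'
```

```text
clock: 11.0
ee_pos: [0.6216, 0.0053, 0.0901]
tcp_rot: [0.317, -3.125, 0.0]
force: [-0.2, 0.3, -4.1]
width: 0.0296
```

```bash
python3 -m inch '[[2.5,0,0,0.1,0],[2.5,0,0,0.2,0],[2.5,0,0,0.3,0],[2.5,0,0,0.35,0],[2.5,0,0,0.4,0],[2.5,0,0,0.4,0],[2.5,0,0,0.4,0]]'; python3 -m inch '[[2.5,0,0,0.05,0],[2.5,0,0,0.1,0],[2.5,0,0,0.1,0],[2.5,0,0,0.1,0]]'
```

```text
clock: 11.7
ee_pos: [0.6217, 0.0053, 0.0862]
tcp_rot: [0.317, -3.126, 0.0]
force: [0.1, -0.3, -4.6]
width: 0.0294
clock: 12.1
ee_pos: [0.6217, 0.0053, 0.0853]
tcp_rot: [-0.317, 3.126, 0.0]
force: [0.1, 0.3, -4.2]
width: 0.0294
```

```bash
python3 -m inch '[[2.5,0,0,0.05,0],[2.5,0,0,0.1,0],[2.5,0,0,0.1,0],[2.5,0,0,0.1,0]]'; python3 -m inch '[[2.5,0,0,0.05,0],[2.5,0,0,0.1,0],[2.5,0,0,0.1,0],[2.5,0,0,0.1,0]]'
```

```text
clock: 12.5
ee_pos: [0.6218, 0.0053, 0.0851]
tcp_rot: [-0.317, 3.125, -0.001]
force: [-2.5, -1.7, 5.0]
width: 0.0295
clock: 12.9
ee_pos: [0.6218, 0.0053, 0.0851]
tcp_rot: [-0.317, 3.125, -0.002]
force: [-6.8, -3.4, 12.4]
width: 0.0297
```

Contact came at z = 0.0851, the same height as the original home pose. Releasing.

```bash
python3 -m inch '[[2.5,0,0,-0.1,0],[2.5,0,0,-0.1,0],[5,0,0,-0.1,0],[5,0,0,-0.1,0],[5,0,0,-0.1,0],[5,0,0,-0.1,0]]' && python3 -m inch '[[5,0,0,-1,0],[5,0,0,-3,0],[5,0,0,-6,0],[5,0,0,-10,0],[5,0,0,-14,0],[5,0,0,-14,0],[5,0,0,-14,0]]'; python3 - <<'E'
from h import *
print(bot.get_obs()['joints']);c,im=snap('wrist','w5.png')
print(proj(c,[[.588,-.166,.103],[.622,.005,.118]]))
E
```

```text
clock: 13.5
ee_pos: [0.6218, 0.0054, 0.0841]
tcp_rot: [-0.317, 3.125, 0.0]
force: [-0.2, 0.0, 0.3]
width: 0.0498
clock: 14.2
ee_pos: [0.6224, 0.0055, 0.2265]
tcp_rot: [-0.317, 3.122, -0.001]
force: [0.3, 0.2, 0.3]
width: 0.0499
[ 0.54558084  0.69216756 -0.95272234  1.59051063  0.60075465  1.17299086
  1.2358833 ]
[[113.58237225 103.16120364]
 [319.80802025 192.28775086]]
```

View pics/w5.png

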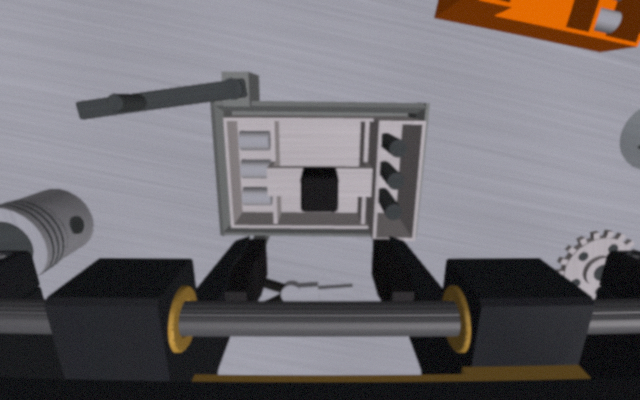

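The tray sits inside the holder with its bin at the right end. The peg top is near (117,103), close to the predicted (114,103). Moving over the peg, with the jaws turned square to the bar.

```bash
python3 -m inch '[[5,1.5,-4,0,0.13],[5,3.2,-8,0,0.26],[5,5,-12,0,0.4],[5,6.8,-16.2,0,0.55],[5,6.8,-16.2,0,0.7],[5,6.8,-16.2,0,0.84],[5,6.8,-16.2,0,0.98],[5,6.8,-16.2,0,1.12],[5,6.8,-16.2,0,1.26],[5,6.8,-16.2,0,1.4],[5,6.8,-16.2,0,1.44],[5,6.8,-16.2,0,1.44]]'; python3 -m inch '[[5,0,0,0,0],[5,0,0,0,0]]'; python3 - <<'E'
from h import *
print(bot.get_obs()['joints']);c,im=snap('wrist','w6.png')
print(proj(c,[[.588,-.166,.103],[.5604,-.0849,.063]]))
E
```

```text
clock: 15.45
ee_pos: [0.5869, -0.1669, 0.2233]
tcp_rot: [-1.821, -2.557, 0.002]
force: [-0.3, -0.1, -0.2]
width: 0.0501
clock: 15.65
ee_pos: [0.5873, -0.167, 0.2238]
tcp_rot: [-1.821, -2.559, 0.0]
force: [0.3, 0.3, -0.3]
width: 0.0502
[ 0.65288576  0.56739915 -0.63779791  1.63278615  0.37374151  1.06734747
  0.24114703]
[[320.27718744 187.40858229]
 [320.9838005   79.42589745]]
```

View pics/w6.png

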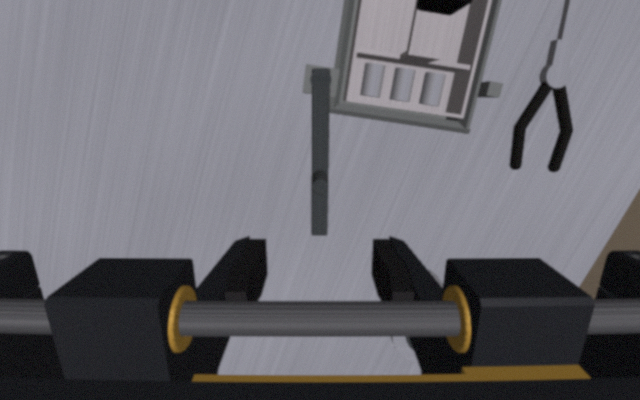

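The bar is vertical in the image and lies midway between the fingers, with the peg at (320,184) and the hinge at (320,76), as predicted. Descending and pinching.

```bash
python3 -m inch '[[5,0,0,3,0],[5,0,0,7,0],[5,0,0,11,0],[5,0,0,13.5,0],[5,0,0,14.7,0],[5,0,0,15,0],[5,0,0,15,0],[5,0,0,15,0]]' && python3 -m inch '[[1,0,0,0,0],[1,0,0,0,0],[1,0,0,0,0],[1,0,0,0,0],[1,0,0,0,0],[1,0,0,0,0]]' 10
python3 - <<'E'
from h import *
o=bot.get_obs();p=np.array(o['ee_pos']);R=Rn.from_rotvec(o['tcp_rot']).as_matrix()
th=np.radians(101.3);ex=np.array([np.cos(th),np.sin(th),0]);ey=np.array([-ex[1],ex[0],0])
h=np.array([.622,.005,0])-.076*ex+.078*ey
d=p-h;d[2]=0;a0=np.arctan2(-d@ex,-d@ey);r=np.linalg.norm(d);print('a0',a0,r,p)
for a in np.linspace(a0,0,13)[1:].tolist()+[-.05]:
    q=h+(r+(.085-r)*(1-max(a,0)/a0))*(-np.cos(a)*ey-np.sin(a)*ex);q[2]=p[2]
    print(round(a,3),(R.T@(q-p)*100).round(2),'twist',round(a-a0,3))
E
```

```text
clock: 16.5
ee_pos: [0.5888, -0.1672, 0.0758]
tcp_rot: [1.821, 2.557, 0.002]
force: [-0.2, 0.5, 0.2]
width: 0.0499
clock: 17.1
ee_pos: [0.5876, -0.1671, 0.0743]
tcp_rot: [1.822, 2.559, -0.0]
force: [0.1, 0.3, 0.7]
width: 0.0133
a0 1.448315662358452 0.08668965108574164 [ 0.58764918 -0.1671075   0.07431412]
1.328 [ 0.06  1.04 -0.  ] twist -0.121
1.207 [ 0.25  2.07 -0.  ] twist -0.241
1.086 [ 0.56  3.06 -0.  ] twist -0.362
0.966 [ 0.99  4.01 -0.  ] twist -0.483
0.845 [ 1.52  4.9  -0.  ] twist -0.603
0.724 [ 2.16  5.72 -0.  ] twist -0.724
0.603 [ 2.89  6.45 -0.  ] twist -0.845
0.483 [ 3.71  7.09 -0.  ] twist -0.966
0.362 [ 4.59  7.62 -0.  ] twist -1.086
0.241 [ 5.53  8.04 -0.  ] twist -1.207
0.121 [ 6.51  8.35 -0.  ] twist -1.328
0.0 [ 7.52  8.54 -0.  ] twist -1.448
-0.05 [ 7.94  8.58 -0.  ] twist -1.498
```

```bash
python3 -m inch '[[1,0.02,0.5,0,-0.06],[1,0.06,1.04,0,-0.12],[1,0.15,1.55,0,-0.18],[1,0.25,2.07,0,-0.24],[1,0.56,3.06,0,-0.36],[1,0.99,4.0,0,-0.48],[1,1.52,4.9,0,-0.6],[1,2.16,5.7,0,-0.72],[1,2.5,6.1,0,-0.78],[1,2.89,6.45,0,-0.845],[1,2.89,6.45,0,-0.845]]' 12
cat > nx.py <<'E'
from h import *
o=bot.get_obs();p=np.array(o['ee_pos']);R=Rn.from_rotvec(o['tcp_rot']).as_matrix()
th=np.radians(101.3);ex=np.array([np.cos(th),np.sin(th),0]);ey=np.array([-ex[1],ex[0],0])
h=np.array([.622,.005,0])-.076*ex+.078*ey
d=p-h;d[2]=0;a0=np.arctan2(-d@ex,-d@ey);r=np.linalg.norm(d);print('a0',a0,r,p)
for a in (.5,.4,.3,.2,.1,.05,0,-.05):
    q=h+r*(-np.cos(a)*ey-np.sin(a)*ex);q[2]=p[2]
    print(round(a,3),(R.T@(q-p)*100).round(2),'twist',round(a-a0,3))
E
python3 nx.py
```

```text
clock: 18.2
ee_pos: [0.6402, -0.1183, 0.0744]
tcp_rot: [0.611, 3.08, 0.001]
force: [2.5, 0.3, -1.5]
width: 0.0134
a0 0.5944334212473023 0.08650494682265433 [ 0.64017393 -0.1182748   0.07439635]
0.5 [0.03 0.82 0.  ] twist -0.094
0.4 [0.15 1.67 0.  ] twist -0.194
0.3 [0.36 2.51 0.  ] twist -0.294
0.2 [0.65 3.33 0.  ] twist -0.394
0.1 [1.01 4.11 0.  ] twist -0.494
0.05 [1.23 4.49 0.  ] twist -0.544
0 [1.46 4.85 0.  ] twist -0.594
-0.05 [1.71 5.21 0.  ] twist -0.644
```

```bash
python3 -m inch '[[1,0.03,0.82,0,-0.09],[1,0.15,1.67,0,-0.19],[1,0.36,2.5,0,-0.29],[1,0.65,3.3,0,-0.39],[1,0.82,3.7,0,-0.44],[1,1.0,4.1,0,-0.49],[1,1.2,4.5,0,-0.54],[1,1.45,4.85,0,-0.59],[1,1.45,4.85,0,-0.59],[1,1.45,4.85,0,-0.59]]'; python3 nx.py | head -1
```

```text
clock: 19.2
ee_pos: [0.6454, -0.0679, 0.0744]
tcp_rot: [-0.306, 3.124, 0.002]
force: [4.5, 1.2, -2.9]
width: 0.0133
a0 0.0004402357986927101 0.08666668971408392 [ 0.64539806 -0.06786593  0.0744383 ]
```

```bash
python3 -m inch '[[1,0,0.1,0,0],[1,0,0.2,0,0],[1,0,0.2,0,0],[1,0,0.2,0,0]]' 20; python3 -m inch '[[1,0,0.1,0,0],[1,0,0.2,0,0],[1,0,0.2,0,0],[1,0,0.2,0,0]]'
```

```text
clock: 19.6
ee_pos: [0.6454, -0.0678, 0.0744]
tcp_rot: [-0.304, 3.124, -0.002]
force: [5.8, -2.5, -2.8]
width: 0.0129
clock: 20.0
ee_pos: [0.6454, -0.0678, 0.0744]
tcp_rot: [-0.302, 3.124, -0.006]
force: [6.4, -4.9, -3.5]
width: 0.0133
```

Position no longer changes while the push force grows, so the bar is against its stop. Opening, rising clear and checking.

```bash
python3 -m inch '[[5,0,-0.2,0,0],[5,0,-0.2,0,0],[5,0,-0.2,0,0],[5,0,-0.2,0,0],[5,0,-0.2,0,0]]' && python3 -m inch '[[5,0,0,-1,0],[5,0,0,-3,0],[5,0,0,-7,0],[5,0,0,-11,0],[5,0,0,-15,0],[5,0,0,-17,0],[5,0,0,-17,0],[5,0,0,-17,0]]'; python3 - <<'E'
from h import *
c,im=snap('wrist','w7.png'); t,it=snap('top','t7.png'); snap('scene','s7.png')
th=np.radians(101.3);ex=np.array([np.cos(th),np.sin(th),0]);ey=np.array([-ex[1],ex[0],0])
h=np.array([.622,.005,.063])-.076*ex+.078*ey
print(proj(c,[h,h-.145*ey,h-.085*ey+[0,0,.04]]))
cv2.imwrite('pics/c7.png',np.hstack([im,np.zeros((400,0,3),np.uint8)])[:,:,::-1])
s=cv2.imread('pics/s7.png')[150:290,200:470];cv2.imwrite('pics/s7c.png',cv2.resize(s,None,fx=2.9,fy=2.9,interpolation=cv2.INTER_CUBIC))
E
```

```text
clock: 20.5
ee_pos: [0.6439, -0.073, 0.0742]
tcp_rot: [0.303, -3.125, 0.014]
force: [0.4, -13.6, 4.4]
width: 0.0494
clock: 21.3
ee_pos: [0.6437, -0.0655, 0.2447]
tcp_rot: [-0.311, 3.126, 0.0]
force: [-0.1, -0.6, -0.2]
width: 0.05
[[317.37264089  82.42268223]
 [317.21496907 229.00053671]
 [317.03719337 182.39470625]]
```

View pics/w7.png

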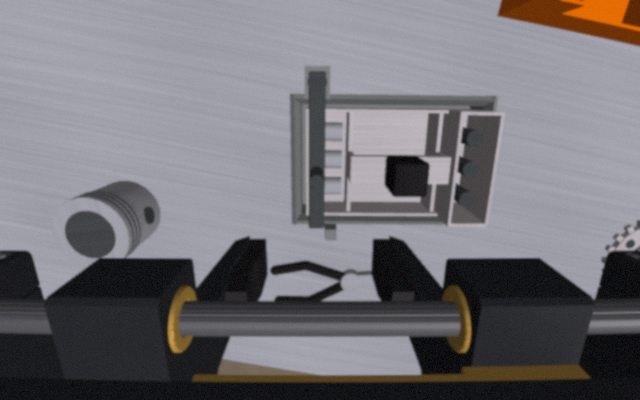

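View pics/s7c.png

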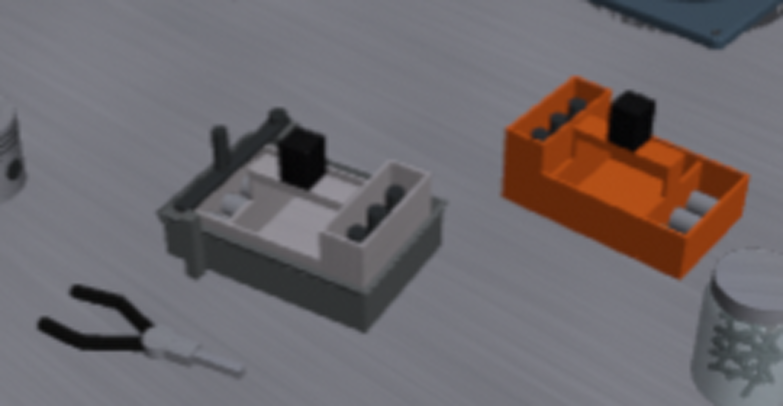

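The wrist view shows the bar running straight from the hinge (317,76) to its end (317,227) across the low end, matching prediction; the scene crop shows the tray in its holder with the bystanders in place. One thing to check: while opening, a finger pressed about 13 N toward the tray, so I'll measure whether the tray is still home.

```bash
python3 - <<'E'
from h import *
c=cam('wrist'); s=cam('scene')
th=np.radians(101.3);ex=np.array([np.cos(th),np.sin(th),0]);ey=np.array([-ex[1],ex[0],0]);C=np.array([.622,.005,0])
W=lambda x,y,z:C+x*ex+y*ey+[0,0,z]
# holder-frame coords of bin-top and low-wall corners seen in w7 (outer edges)
def loc(uv,z): 
    d=plane(c,uv,z)-C; return np.c_[d@ex,d@ey].round(4)*1000
print('bin top corners (exp 50/90,+-55)',loc([(504,114),(487,225),(462,113),(450,225)],.081).tolist())
print('pred low-home knob scene',proj(s,[W(x,y,z) for x,y,z in [(-15,15,118),(15,15,118),(15,-15,118),(-15,-15,118)] for x,y,z in [(x/1e3,y/1e3,z/1e3)]])[:,:].round(1).tolist())
print('bin scene pred', ((proj(s,[W(.09,.055,.081),W(.09,-.055,.081),W(.05,-.055,.081),W(.05,.055,.081)])-[200,150])*2.9).round(0).tolist())
g=cv2.imread('pics/w7.png').max(2)
for v in (105,140,160,190,210): 
    u=np.where(g[v,300:335]<85)[0]+300; print(v,u.min(),u.max(),u.mean().round(1))
a=cv2.imread('pics/top0.png');b=cv2.imread('pics/t7.png')
d=(cv2.absdiff(a,b).max(2)>40).astype(np.uint8);n,l,st,ce=cv2.connectedComponentsWithStats(d)
print([q.tolist() for q in st[1:] if q[4]>15])
E
```

```text
bin top corners (exp 50/90,+-55) [[90.80000000000001, 52.699999999999996], [90.2, -53.5], [52.699999999999996, 53.199999999999996], [53.5, -53.400000000000006]]
pred low-home knob scene [[300.6, 192.2], [311.3, 195.8], [304.4, 202.3], [293.6, 198.6]]
bin scene pred [[427.0, 171.0], [359.0, 245.0], [315.0, 229.0], [385.0, 157.0]]
105 309 324 316.5
140 310 323 316.5
160 310 323 316.5
190 310 322 316.0
210 302 324 314.7
[[335, 0, 305, 380, 39382], [526, 0, 29, 35, 110], [392, 22, 22, 12, 175], [553, 37, 11, 15, 94], [295, 166, 19, 22, 74], [364, 169, 6, 10, 38], [371, 170, 11, 11, 60], [347, 175, 5, 18, 44], [303, 177, 7, 11, 59], [333, 177, 4, 16, 28], [367, 180, 6, 10, 40], [310, 183, 6, 7, 19], [373, 185, 7, 7, 34], [298, 189, 6, 29, 42], [306, 190, 6, 10, 52], [370, 194, 14, 13, 80], [387, 194, 59, 25, 490], [312, 196, 6, 6, 20], [308, 203, 6, 10, 50], [366, 205, 10, 4, 24], [308, 210, 13, 6, 32], [306, 216, 16, 5, 26]]
```

```bash
python3 -c "
from h import *
print(bot.hand_in(), bot.get_obs()['clock'])"
```

```text
the job is handed in; nothing more can be done
the job is handed in; nothing more can be done
```

The tray is turned round and home in its holder, the keeper is shut across its low end, and the job is handed in at about 21.5 s. No verdict was reported.

**What I did:** I gripped the aluminium tray by its knob, lifted it clear and turned it half a turn. I then lowered it in small steps until it touched down and let go. For the keeper, I pinched its peg, swung it round to its stop, let go and raised the gripper clear.

**Last checks:**
- **Tray height:** it touched down at the same tool height as before the lift (0.0851 m), with no jamming on the way down.
- **Tray position:** after the keeper was shut, the bin corners measured within about 3.5 mm of their expected home positions, with no noticeable twist.
- **Keeper:** at the stop, the push force rose while the bar no longer moved. The final picture shows the bar square across the low end, to within about 0.01 rad.
- **Other things on the bench:** the pliers, piston, sprocket, jar and orange tray look unmoved. In the comparison with the first top view, the arm hid much of the right side, including the piston. I judged the piston only by eye in the wrist and scene views.

**One thing went less cleanly:** while opening off the peg, a finger met something with about 13 N, probably the end of the tray's bridge. The tray may have slid within its 3 mm of play. The tray and keeper checks from the pictures were made after that contact and showed both still in place.

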